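Open the board tester and eject the board

ROBOT

A 7-joint arm with a two-finger parallel gripper is mounted at the origin on a cart in front of the work surface, level with it; the furniture and walls round the work are solid. World frame = base frame: x ahead of the robot, y to its left, z up, the work surface at z = 0. Lengths are in m, angles in rad, forces in N, time in s.
With the tool pointing down it reaches from about 0.4 to 0.85 m from the base axis. Payload 10.4 kg.
Tool frame: the origin (TCP) lies midway between the tips of the shut fingers; the grasp point (between the pads) lies 19 mm behind it; z points along the fingers, y is the line along which they close (so a half turn about z gives the same grasp; the last joint's range is limited). The gripper opens to 85 mm and grips with 20 to 120 N. Pads are 22 mm wide; open, the fingers measure 114 mm over their backs; the gripper's body (76 mm by 85 mm) begins 54 mm behind the grasp point. The pads swing forward as they close: fully open they stand 13 mm farther back than shut.
Start: joints at [-1.179, 0.332, -0.065, 1.46, 0.022, 1.35, -0.088], TCP at [0.252, 0.572, 0.231] pointing down, gripper open.
Joint ranges: [-2.6, 2.6], [-0.5, 2.12], [-1.47, 1.34], [0.16, 2.42], [-1.27, 4.41], [0.06, 2.06], [-2.6, 2.6]. Speed limits (rad/s): [2.22, 2.22, 2.79, 2.79, 3.14, 3.14, 3.14].

INTERFACE

Orientations are given as a rotation vector (axis times angle).
In Python, from plant import env, get_image gives the robot as it stands.
- The arm moves only by the tool servo_tool, never from a script. Its argument "plan" is a list of rows, each a list of 7 numbers: the gripper's target within -1 to 1 (fully open at 1, half-way at 0, shut at -1), then the shift along the tool's x, y, z each as a share of 1 m, from -1 to 1, then the turn, a rotation vector about the tool's x, y, z each as a share of 180 degrees, from -1 to 1. A call has 1 to 8 rows; each row is the pose to reach, as a shift and turn from the pose commanded when the call began, along the tool's axes at that moment, turning the shorter way round; what a row does not reach only later rows make up. A row lasts 1/12 s, in which the tool goes at most 41.7 mm and 7.16 degrees, less where a joint would pass 70% of its speed; a pose out of reach is approached as far as the arm can. A call with a number of a shift or a turn outside -1 to 1 is refused whole. A call with a gripper value outside its range is refused whole. The fingers move at their own pace and stop on an object; the grip force is fixed at half the most. Time passes only in rows, so rows that repeat a pose let the fingers close. It gives the time, the measured TCP pose, the force, the opening and the grip force at its end, in the units of the state.
- env.sense(): the state, without advancing time (a new reading comes with each control period).
- get_image(name): name is "side" or "top" or "wrist"; returns a dict with "img" (400x640x3 uint8, red, green, blue), "z_map" (400x640 float32, m along the optical axis (not along the pixel's ray), 0 where there is no reading), "fx", "fy", "cx", "cy" (pixels), "extrinsics" (4x4, takes a point from world to camera coordinates). Camera axes: x right, y down, z forward; pixel columns grow to the right and rows downward; lengths in m; the calibration is good to about 2 mm. A picture is of the moment at which its call begins.
- env.hand_in(): hands the job in; it is judged then, once.
The state is a dict: "time_s": time; "joints": joint angles; "joint_velocities": joint speeds; "joint_torque": joint torques, N m; "tcp_pos": TCP position; "orientation": TCP orientation; "contact_force": force on the tool from outside, world axes, zero at the start; "ft_torque": the same for the moment, N m; "finger_gap": finger opening in m; "grip_force": force on a finger pad.
Only numpy, scipy, OpenCV 4.12 (cv2) and the standard library are available. Lean on these libraries where they do the work, as an engineer would, in place of code of your own. Each camera call takes 0.05 s, during which the arm holds its last target. There are 200 camera calls.

TASK

The circuit board in the clamshell test fixture has been tested; make it ready to be taken out. With the fingertips, push the sliding catch on the fixture's far edge to the left, toward the hinge, until it lets go of the lid; flip the lid up by the lip on its right and on over its top point, so that it rests fully open to the left by its own weight; only then press the ejector lever on the near edge all the way down, so that the board rises in its nest, and withdraw. Only push: do not touch or pick up the board, and leave the things lying around the fixture where they are.

Things in the scene. Friction and masses are not known exactly. Their poses are not given: they have to be found in the camera images.
- jig: test fixture fixed to the bench: black and aluminium block, 126 (x) by 200 (y) mm, flat deck 52 mm high. Origin on the bench under the nest's centre, base from x = -60 to +66 mm; x runs from lip to hinge, z up. Its x points to the robot's left (world +y) within 0.3 rad: lip right, hinge left, catch on the far and ejector on the near deck strip, each 42 mm wide beside the lid and open above.
- lid (a joint): angle of the hinged lid, rad: 0 shut, 2.0 fully open, leaning on its stops beyond the hinge. Grey frame with clear window, 114 (x) by 116 (y) mm, 0.28 kg, top 74 mm above the bench when shut, hollow below. The lip side turns up and over to the left. Its weight shuts it below about 1.4 rad and carries it open, to 2.0, above that. The catch, when home, holds it shut.
- lid_hinge (a point): a point on the hinge axis, in the middle of the lid's width, at x = +60 mm from the fixture's origin and 56 mm above the bench; the axis runs along the fixture's y axis.
- lid_lip (a point): middle of the outer lower edge of the lid's finger lip, moving with the lid, 141 mm from the hinge axis. The lip is a flat tab, 5 mm thick and 64 mm wide (y), level with the lid's top; it stands out 22 mm from the lid's right wall and 20 mm from the base. Shut, its underside is 69 mm above the bench with nothing beneath; a fingertip goes under it from the right, slanted.
- catch (a joint): travel of the slide catch on the far strip, m: 0 home (hook over a tongue on the lid's far side), 0.020 at its stop; pushed along the fixture's +x, to the left. The lid is free from 0.014 on. It takes about 3 N and stays where it is left.
- catch_grip (a point): middle of the right face (to the fixture's -x) of the catch's upright black thumb rib, which is pushed; moves with the catch. The rib is 30 mm wide (y), 10 mm thick and reaches from 55 to 75 mm above the bench; the point is 66 mm above it. To the right of it the deck is free for 17 mm to the base's edge, and nothing tall stands beyond.
- ejector (a joint): angle of the ejector lever on the near strip, rad: 0 up, 0.17 fully down. It turns about a pivot at its left end, and the right end goes down; it takes about 5 N on the pad and stays where it is left. It lifts the plate under the board, up to 6 mm.
- ejector_pad (a point): top centre of the black rubber pad (24 by 26 mm) on the lever's right end, pressed from above; 73.5 mm above the bench when up, goes down 9.5 mm; moves with the lever; 56 mm from the pivot.
- board: loose green circuit board, 60 by 90 mm, 24 mm high with its four standoffs, in the nest under the lid, long side along the fixture's y axis. Origin: centre of its underside (feet of the standoffs), 34 mm above the bench at first and 40 mm when ejected. Do not touch.
- multimeter: bystander: multimeter, 80x156x50 mm, left of the fixture, behind the hinge; origin at the centre of its underside
- bearing: bystander: ball bearing, 47 mm across, 14 mm high, right of the fixture at the far end; origin at the centre of its underside
- tin: bystander: shallow round tin, 53 mm across, 22 mm high, left of the fixture at the far corner; origin at the centre of its underside
- marker: bystander: marker pen, 135 mm long, 18 mm high, left of the fixture at the near corner; origin at the centre of its underside
- brush: bystander: slim brush, 154 mm long, 10 mm high, right of the fixture at the near corner; origin at the centre of its underside

How it is judged:
On the way, in this order (a step that is already met when the one before it is completed fails the run):
1. the catch is pushed back clear of the lid while the lid is shut (value of joint catch above 0.014 m and value of joint lid below 0.1 rad and value of joint ejector below 0.05 rad), for 0.1 s.
2. the lid has gone over its top point and rests open on its stops, the ejector not yet pressed (value of joint lid above 1.85 rad and value of joint ejector below 0.05 rad), for 0.2 s.
3. the ejector is down and the board has risen in its nest (value of joint ejector above 0.14 rad and z of board in the frame of jig above 0.038 m), for 0.2 s.
At the end, for the whole second after the job is handed in: the catch is at least 14 mm back, the lid rests open (over 1.85 of 2.0 rad), the ejector is down (over 0.14 of 0.17 rad) and the board lies level (within 0.1 rad) and still in its nest, within 5 mm of its centre and raised by 4 to 11 mm (all of step 3 and value of joint catch above 0.014 m and value of joint lid above 1.85 rad and z of board in the frame of jig below 0.045 m and x of board in the frame of jig between -0.005 and 0.005 m and y of board in the frame of jig between -0.005 and 0.005 m and angle between board's own z axis and vertical below 0.1 rad and linear speed of board below 0.02 m/s); the robot touches nothing.
It fails at once if the robot touches the board (contact force between any of the fingers, the arm and board above 0.5 N).
It fails at once if the board is lifted out of its nest (z of board in the frame of jig above 0.05 m).
It fails at once if a bystander is picked up or moved by more than 20 mm (distance of any of multimeter, bearing, tin, marker, brush from where it was at the start of the episode above 0.02 m).
It also fails if it takes over 58 s, if anything falls off the work surface, if the arm or the gripper's body presses on something with over 40 N, if the wrist force passes 120 N, or if a joint passes its speed limit or range.

## Working session

There is one attempt and no reset: what is moved stays moved. The work goes in short steps, Python scripts to look and compute and a tool call to move; the robot and the scene stay as the last step left them, time stands still between calls to the robot, and variables do not carry over. Pictures are saved under pics/ and viewed, at most 10 in all, crops included, and the job is handed in when it is done.

Besides the shell and the picture viewer there is one more tool, called after "Request:" in YAML: its name, and indented under it one key for each argument. servo_tool: Moves the arm, as the interface text tells. Shift numbers are shares of 1 m and turn numbers shares of 180 degrees, none past 1 either way. Its arguments: {"type":"object","properties":{"plan":{"type":"array","items":{"type":"array","items":{"type":"number","minimum":-1,"maximum":1}}}},"required":["plan"]}

```bash
ls; mkdir -p pics
python3 - <<'E'
from plant import env,get_image
import cv2,numpy as np
s=env.sense();print(s)
for n in("side","top"):
    d=get_image(n);cv2.imwrite(f"pics/{n}0.png",d["img"][:,:,::-1]);np.savez(f"{n}0.npz",**d);print(n,d["fx"],d["cx"],d["cy"],np.round(d["extrinsics"],3).tolist())
E
```

```text
pics
{'time_s': 0.0, 'joints': array([-1.17861755,  0.33286798, -0.06471703,  1.46094016,  0.0216108 ,
        1.34988293, -0.0884992 ]), 'joint_velocities': array([ 1.51311744e-03,  5.89981308e-05,  3.86021576e-04,  9.94458504e-04,
       -1.21249962e-03,  3.88935590e-03,  9.54504905e-04]), 'joint_torque': array([-6.54175783e-04, -6.25450516e+01,  4.87157295e-02, -3.91598725e+01,
        1.62896072e-02,  1.00277161e-02,  4.62308822e-05]), 'tcp_pos': array([0.25171673, 0.57166588, 0.23051895]), 'orientation': array([-6.46765212e-01, -3.07407059e+00,  2.17530369e-03]), 'contact_force': array([0.77283091, 0.1658253 , 0.4378816 ]), 'ft_torque': array([-0.01501771,  0.02638256, -0.01454325]), 'grip_force': 0.0, 'finger_gap': 0.08538429387692376}
side 371.7648996397689 315.5838795052988 197.18659844816355 [[0.987, -0.158, 0.025, -0.472], [-0.07, -0.565, -0.822, 0.269], [0.144, 0.81, -0.568, 0.588], [0.0, 0.0, 0.0, 1.0]]
top 457.75236516519516 332.41244357118086 202.154514545603 [[-0.007, -0.999, 0.031, 0.268], [-0.99, 0.003, -0.139, 0.542], [0.139, -0.032, -0.99, 0.848], [0.0, 0.0, 0.0, 1.0]]
```

View pics/top0.png

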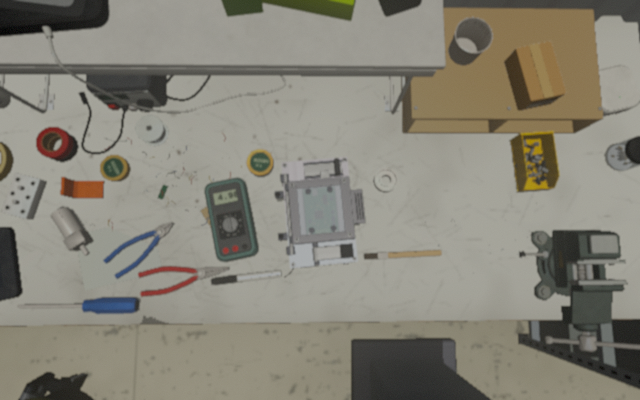

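View pics/side0.png

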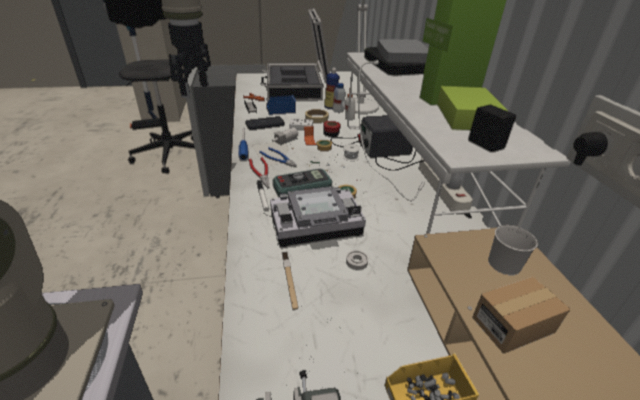

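Top view: the fixture is centred near (320,212), with its hinge at column ~285, lip at ~(360,207), catch at ~(320,167) and ejector pad at ~(345,252). Next I'll zoom in and build a point cloud.

```bash
cat > h.py <<'E'
import numpy as np,cv2
def pts(d):
    z=d["z_map"];v,u=np.mgrid[0:400,0:640]
    c=np.stack([(u-d["cx"])/d["fx"]*z,(v-d["cy"])/d["fy"]*z,z],-1)
    E=d["extrinsics"];return (c-E[:3,3])@E[:3,:3]
def ray(d,u,v,h):
    E=d["extrinsics"];o=-E[:3,:3].T@E[:3,3];r=E[:3,:3].T@np.array([(u-d["cx"])/d["fx"],(v-d["cy"])/d["fy"],1]);return o+r*(h-o[2])/r[2]
def proj(d,p):
    E=d["extrinsics"];c=E[:3,:3]@np.array(p)+E[:3,3];return d["fx"]*c[0]/c[2]+d["cx"],d["fy"]*c[1]/c[2]+d["cy"]
E
python3 - <<'E'
from h import *
d=np.load("top0.npz");P=pts(d)
cv2.imwrite("pics/topc.png",cv2.resize(d["img"][145:280,265:385,::-1],None,fx=4.4,fy=4.4,interpolation=cv2.INTER_CUBIC))
for r in (100,165,212,250,300): print(r,np.round(P[r,240:420:12,2]*1000).astype(int))
W=P[150:275,270:380].reshape(-1,3);print(W[:,2].max())
for lo,hi in((.045,.058),(.068,.08),(.03,.09)):
    m=((P[...,2]>lo)&(P[...,2]<hi)).astype(np.uint8);m[:140]=0;m[285:]=0;m[:,:276]=0;m[:,385:]=0
    q=P[m>0][:,:2]; print(lo,len(q),cv2.minAreaRect(q.astype(np.float32)))
E
```

```text
100 [ 1  5 -1  0  2  0  1  2  1 -1 -1  0 -2  2 72]
165 [-2 22 22  1 53 54 57 58 76 -1  1 -1  0  1  0]
212 [ 39   0   1   2  63  73  75  73  73  76  75 907   0   0  -1]
250 [39 37  2 -1 62 54 64 67 71 73  0 -1 -1 -1 -1]
300 [ 3  3  2  0  3  1  1 -1 -1  2  4 -2  1  1  3]
0.9066177102226344
0.045 1975 ((0.5225872993469238, 0.30024319887161255), (0.2003106027841568, 0.14349819719791412), 5.135750770568848)
0.068 4984 ((0.5215312838554382, 0.2765728235244751), (0.18969956040382385, 0.14004243910312653), 8.44383430480957)
0.03 7666 ((0.5233526825904846, 0.29019349813461304), (0.20035089552402496, 0.16336244344711304), 4.947561264038086)
```

View pics/topc.png

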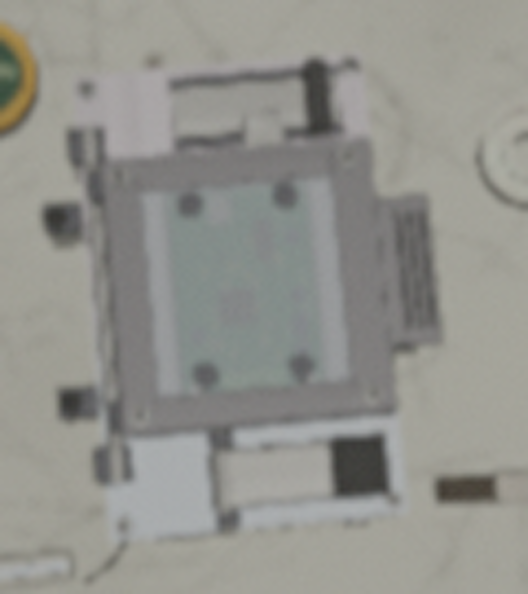

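Crop: lid corners (105,158), (370,140), (395,412), (125,432); lip at (385–440, 195–350); rib at (317,97); pad at (360,465). The fixture is turned about 4–5 degrees.

Run:
```python
from h import *
d=np.load("top0.npz");P=pts(d);R=lambda u,v,h:ray(d,265+(u+.5)/4.4-.5,145+(v+.5)/4.4-.5,h)[:2]
c=[R(*p,.074) for p in((105,158),(370,140),(395,412),(125,432))]
for a,b in((1,0),(2,3),(2,1),(3,0)): w=c[a]-c[b];print(np.round(np.hypot(*w),4),np.degrees(np.arctan2(*(w if a*b!=2 or 1 else w)[::-1])))
print("lid centre",np.mean(c,0))
for n,u,v,h in(("ribTop",317,97,.075),("ribR",329,97,.075),("pad",360,465,.0735),("lipOuterTop",428,195,.074),("lipOuterBot",440,345,.074)):print(n,R(u,v,h))
# side depth cloud
for n in("top","side"):
    D=np.load(n+"0.npz");Q=pts(D).reshape(-1,3);
    box=(Q[:,0]>.38)&(Q[:,0]<.65)&(Q[:,1]>.17)&(Q[:,1]<.37)
    m=box&(Q[:,2]>.066)&(Q[:,2]<.08);print(n,cv2.minAreaRect(Q[m][:,:2].astype(np.float32)))
    m=box&(Q[:,2]>.03)&(Q[:,2]<.085);print(n,cv2.minAreaRect(Q[m][:,:2].astype(np.float32)))
    Z=Q[(Q[:,0]>.3)&(Q[:,1]<.8)&(Q[:,1]>-.3)&(Q[:,0]<.9)&(Q[:,2]>.15)];print("tall",Z.min(0) if len(Z) else 0, Z.max(0) if len(Z) else 0)
```

```text
0.1116 -86.09813922315465
0.1117 -86.06796675520715
0.1149 -175.50693067243634
0.1149 -175.5399070129941
lid centre [0.52442554 0.2869422 ]
ribTop [0.6037859  0.25799685]
ribR [0.60378556 0.25292963]
pad [0.44925711 0.24146525]
lipOuterTop [0.56196464 0.21162084]
lipOuterBot [0.49870696 0.20762196]
top ((0.5214052200317383, 0.27866482734680176), (0.19277127087116241, 0.14126579463481903), 5.485156059265137)
top ((0.5233526825904846, 0.29019349813461304), (0.20035089552402496, 0.16336244344711304), 4.947561264038086)
tall [ 0.42076556 -0.14308428  0.1500068 ] [0.85224668 0.78108454 0.90661771]
side ((0.5229988098144531, 0.2737557888031006), (0.19143132865428925, 0.138112410902977), 6.323202610015869)
side ((0.5254238843917847, 0.2805814743041992), (0.20195893943309784, 0.15102681517601013), 5.612593650817871)
tall [ 0.69956247 -0.14334919  0.15000163] [0.89997994 0.79969733 0.4766634 ]
```

```bash
cat >> h.py <<'E'
from scipy.spatial.transform import Rotation as Rn
D=0.080; O=np.array([.524,.289,0.])
X=np.array([-np.sin(D),np.cos(D),0]);Y=np.array([-np.cos(D),-np.sin(D),0])
def F(x,y,z):return O+X*x+Y*y+np.array([0,0,z])
def ori(t): # tilt deg toward +fixture x; tool x=X, tool y=-Y
    return Rn.from_matrix(np.stack([X,-Y,[0,0,-1.]],1))*Rn.from_euler('y',t,degrees=True)
def go(s,p,t):
    R0=Rn.from_rotvec(s["orientation"]);print("shift",np.round(R0.inv().apply(p-s["tcp_pos"]),4),"turn",np.round((R0.inv()*ori(t)).as_rotvec()/np.pi,4))
def fx(s): d=s["tcp_pos"]-O;return np.round([d@X,d@Y,d[2]],4)
E
python3 - <<'E'
from h import *
from plant import env
for n in("top","side"):
    Q=pts(np.load(n+"0.npz")).reshape(-1,3)
    for y in(-.1,.05,.2,.35):
        m=(abs(Q[:,1]-y)<.04)&(Q[:,2]>.1)&(Q[:,2]<.7)&(Q[:,0]>.2)&(Q[:,0]<1.2);q=Q[m];
        if len(q): print(n,y,q[:,0].min(),q[q[:,0].argmin()],q[:,2].max())
s=env.sense();go(s,F(-.075,-.079,.2),0);go(s,F(-.075,-.079,.2),45)
E
```

```text
top -0.1 0.6896666524832132 [ 0.68966665 -0.10120527  0.10195571] 0.15927584946421341
top 0.05 0.6884847991569014 [0.6884848  0.07812208 0.10366032] 0.16650201883591065
top 0.2 0.7146606404386251 [0.71466064 0.20888684 0.23560931] 0.310139719875773
top 0.35 0.7147862773830921 [0.71478628 0.35939531 0.24035341] 0.29900345934766326
side -0.1 0.6955541767953249 [ 0.69555418 -0.088019    0.10004541] 0.20191496581213536
side 0.05 0.707525470611687 [0.70752547 0.03586018 0.10002139] 0.4640411720704757
side 0.2 0.7158120140142453 [0.71581201 0.18982039 0.2385611 ] 0.5030058859254336
side 0.35 0.7159401666877119 [0.71594017 0.38739826 0.232165  ] 0.48483116962872863
shift [-0.4682 -0.1775  0.0308] turn [-4.000e-04  2.000e-04  3.425e-01]
shift [-0.4682 -0.1775  0.0308] turn [-0.1346  0.2251  0.3239]
```

Request:
servo_tool:
  plan:
    - [-1,-0.468,-0.177,0.03,0,0,0.3425]
    - [-1,-0.468,-0.177,0.03,0,0,0.3425]
    - [-1,-0.468,-0.177,0.03,0,0,0.3425]
    - [-1,-0.468,-0.177,0.03,0,0,0.3425]
    - [-1,-0.468,-0.177,0.03,0,0,0.3425]
    - [-1,-0.468,-0.177,0.03,0,0,0.3425]
    - [-1,-0.468,-0.177,0.03,0,0,0.3425]
    - [-1,-0.468,-0.177,0.03,0,0,0.3425]

```text
time_s: 0.77
tcp_pos: [0.4903, 0.3371, 0.2111]
orientation: [-2.049, -2.381, 0.0]
contact_force: [-0.2, -0.3, -0.2]
finger_gap: -0.0001
grip_force: 0.0
```

```bash
cat > st.py <<'E'
from h import *
from plant import env
import sys
s=env.sense();a=list(map(float,sys.argv[1:]))
print(s["time_s"],"fx",fx(s),"F",np.round(s["contact_force"],1),"gap",round(s["finger_gap"],4),"j",np.round(s["joints"],2))
for i in range(0,len(a),4):go(s,F(*a[i:i+3]),a[i+3])
E
python3 st.py -.075 -.079 .2 0
```

```text
0.7667 fx [0.0506 0.0298 0.2111] F [-0.2 -0.3 -0.2] gap -0.0001 j [-0.87  0.28  0.23  1.59 -0.07  1.29 -0.48]
shift [-0.1329  0.0998  0.0111] turn [-0.0001  0.      0.0222]
```

Request:
servo_tool:
  plan:
    - [-1,-0.133,0.1,0.011,0,0,0.022]
    - [-1,-0.133,0.1,0.011,0,0,0.022]
    - [-1,-0.133,0.1,0.011,0,0,0.022]
    - [-1,-0.133,0.1,0.011,0,0,0.022]
    - [-1,-0.133,0.1,0.06,0,0,0.022]
    - [-1,-0.133,0.1,0.09,0,0,0.022]
    - [-1,-0.133,0.1,0.11,0,0,0.022]
    - [-1,-0.133,0.1,0.11,0,0,0.022]

```text
time_s: 1.43
tcp_pos: [0.6055, 0.2217, 0.0955]
orientation: [-2.121, -2.313, 0.013]
contact_force: [-1.2, -0.5, -0.7]
finger_gap: 0.0
grip_force: 0.0
```

```bash
python3 st.py -.073 -.079 .063 0 -.038 -.079 .063 0
python3 - <<'E'
from plant import get_image
import cv2,numpy as np
d=get_image("top");e=get_image("side");w=get_image("wrist")
a=cv2.resize(d["img"][130:280,250:410],None,fx=2.5,fy=2.5);b=cv2.resize(e["img"][140:290,240:400],None,fx=2.5,fy=2.5)
cv2.imwrite("pics/p1.png",np.hstack([a,b])[:,:,::-1])
E
```

```text
1.4333 fx [-0.0736 -0.0759  0.0955] F [-1.2 -0.5 -0.7] gap 0.0 j [-0.65  0.49  0.3   1.56 -0.16  1.12 -0.23]
shift [0.0006 0.0034 0.0325] turn [-0.0027  0.001   0.0021]
shift [0.0356 0.0036 0.0324] turn [-0.0027  0.001   0.0021]
```

View pics/p1.png

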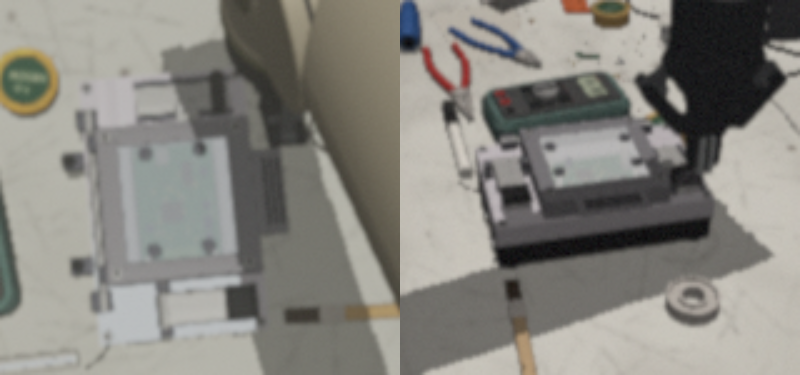

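The fingertips hang just right of the rib (crop 240,100) and clear of the lid. Next: descend and push.

Request:
servo_tool:
  plan:
    - [-1,0,0.003,0.02,0,0,0]
    - [-1,0,0.003,0.032,0,0,0]
    - [-1,0,0.003,0.032,0,0,0]
    - [-1,0.01,0.003,0.032,0,0,0]
    - [-1,0.02,0.003,0.032,0,0,0]
    - [-1,0.03,0.003,0.032,0,0,0]
    - [-1,0.036,0.003,0.032,0,0,0]
    - [-1,0.038,0.003,0.032,0,0,0]

```text
time_s: 2.25
tcp_pos: [0.609, 0.2617, 0.0704]
orientation: [2.121, 2.315, 0.001]
contact_force: [0.2, -8.0, 4.9]
finger_gap: 0.0001
grip_force: 2.9
```

```bash
python3 st.py
```

```text
2.25 fx [-0.0341 -0.0825  0.0704] F [ 0.2 -8.   4.9] gap 0.0001 j [-0.69  0.55  0.29  1.54 -0.17  1.08 -0.27]
```

```bash
python3 - <<'E'
from plant import get_image
from h import *
d=get_image("top");e=get_image("side")
a=cv2.resize(d["img"][150:200,270:350],None,fx=5,fy=5);b=cv2.resize(e["img"][175:245,260:372],None,fx=3.5714,fy=3.5714)
cv2.imwrite("pics/p2.png",np.hstack([a,b])[:,:,::-1])
E
python3 st.py
```

```text
2.35 fx [-0.0342 -0.0824  0.0702] F [ 1.4 -3.9  1.9] gap -0.0003 j [-0.69  0.55  0.29  1.54 -0.17  1.08 -0.27]
```

View pics/p2.png

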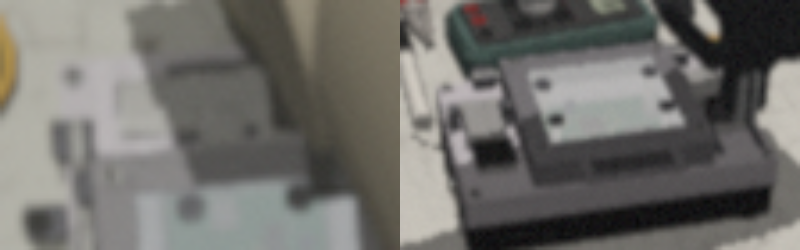

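Force is now −3.9 N with the tip at −34 mm, so the catch should be back. I'll retract to check.

Request:
servo_tool:
  plan:
    - [-1,-0.02,0,0,0,0,0]
    - [-1,-0.03,0,-0.03,0,0,0]
    - [-1,-0.05,0,-0.07,0,0,0]
    - [-1,-0.08,-0.03,-0.11,0,0,0]
    - [-1,-0.11,-0.07,-0.13,0,0.03,0]
    - [-1,-0.13,-0.08,-0.14,0,0.07,0]
    - [-1,-0.14,-0.08,-0.14,0,0.1,0]
    - [-1,-0.14,-0.08,-0.14,0,0.14,0]

```text
time_s: 3.02
tcp_pos: [0.5418, 0.1119, 0.2142]
orientation: [-1.885, -2.054, -0.436]
contact_force: [-0.1, 0.7, 0.3]
finger_gap: 0.0
grip_force: 0.0
```

```bash
python3 st.py -.16 0 .15 45
python3 - <<'E'
from plant import get_image
from h import *
d=get_image("top");e=get_image("side");np.savez("top1.npz",**d);np.savez("side1.npz",**e)
a=cv2.resize(d["img"][130:280,250:410],None,fx=2.5,fy=2.5);b=cv2.resize(e["img"][140:290,240:400],None,fx=2.5,fy=2.5)
cv2.imwrite("pics/p3.png",np.hstack([a,b])[:,:,::-1])
E
```

```text
3.0167 fx [-0.178  -0.0036  0.2142] F [-0.1  0.7  0.3] gap 0.0 j [-0.34  0.21  0.37  1.74 -0.54  1.29  0.28]
shift [-0.0114 -0.0041  0.0657] turn [0.0018 0.1085 0.0026]
```

View pics/p3.png

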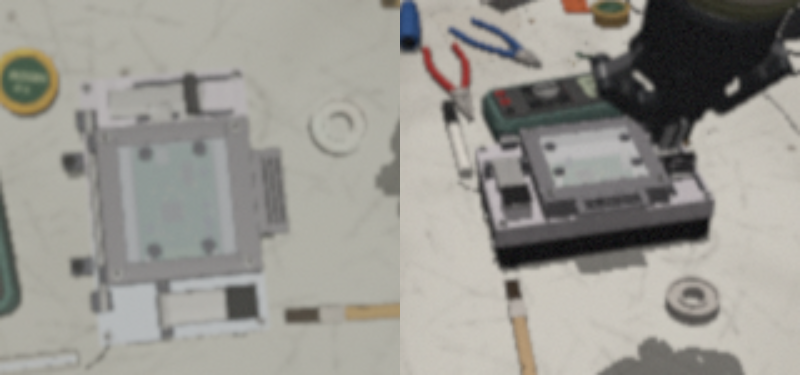

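The catch rib has moved from crop column 217 to 191, about 19.5 mm, and the lid is still shut. Next is the slanted approach to the lip.

Request:
servo_tool:
  plan:
    - [-1,-0.01,-0.004,0.03,0,0.04,0.002]
    - [-1,-0.01,-0.004,0.066,0,0.08,0.002]
    - [-1,-0.01,-0.004,0.066,0,0.109,0.002]
    - [-1,-0.011,-0.004,0.066,0.002,0.109,0.002]
    - [-1,-0.011,-0.004,0.066,0.002,0.109,0.002]
    - [-1,-0.011,-0.004,0.066,0.002,0.109,0.002]

```text
time_s: 3.62
tcp_pos: [0.5361, 0.1335, 0.1461]
orientation: [-1.677, -1.825, -0.68]
contact_force: [0.2, 0.3, 1.4]
finger_gap: 0.0002
grip_force: 0.0
```

```bash
python3 st.py -.14 0 .045 45 -.077 0 .046 45
```

```text
3.6167 fx [-0.156   0.0003  0.1461] F [0.2 0.3 1.4] gap 0.0002 j [-0.17  0.39  0.33  1.82 -0.91  1.34  0.64]
shift [-0.0596  0.0012  0.0832] turn [-0.0033  0.0022  0.0001]
shift [-0.014   0.0016  0.1267] turn [-0.0033  0.0022  0.0001]
```

Request:
servo_tool:
  plan:
    - [-1,-0.02,0.001,0.028,0,0,0]
    - [-1,-0.04,0.001,0.056,0,0,0]
    - [-1,-0.06,0.001,0.083,0,0,0]
    - [-1,-0.06,0.001,0.083,0,0,0]
    - [-1,-0.06,0.001,0.083,0,0,0]
    - [-1,-0.06,0.001,0.083,0,0,0]

```text
time_s: 4.12
tcp_pos: [0.5356, 0.1488, 0.0466]
orientation: [-1.676, -1.824, -0.684]
contact_force: [-0.3, -1.0, -0.1]
finger_gap: 0.0
grip_force: 0.0
```

```bash
python3 st.py -.077 0 .045 45
```

```text
4.1167 fx [-0.1407 -0.0003  0.0466] F [-0.3 -1.  -0.1] gap 0.0 j [-0.15  0.54  0.28  1.87 -1.    1.21  0.79]
shift [0.0442 0.0001 0.0459] turn [-0.0027  0.0015  0.0003]
```

Request:
servo_tool:
  plan:
    - [-1,0.015,0,0.015,0,0,0]
    - [-1,0.03,0,0.031,0,0,0]
    - [-1,0.044,0,0.046,0,0,0]
    - [-1,0.044,0,0.046,0,0,0]
    - [-1,0.044,0,0.046,0,0,0]

```text
time_s: 4.53
tcp_pos: [0.5298, 0.2123, 0.0448]
orientation: [-1.675, -1.824, -0.685]
contact_force: [-0.3, -0.1, 0.2]
finger_gap: 0.0001
grip_force: 0.0
```

```bash
python3 st.py
python3 - <<'E'
from plant import get_image
from h import *
d=get_image("top");e=get_image("side")
a=cv2.resize(d["img"][130:280,250:410],None,fx=2.5,fy=2.5);b=cv2.resize(e["img"][140:290,240:400],None,fx=2.5,fy=2.5)
cv2.imwrite("pics/p4.png",np.hstack([a,b])[:,:,::-1])
# lift path: TCP relative to current, tool axes at 45 (x=left+up, z=left+down)
def tcp(ph,r,n):
    c,s=np.cos(ph),np.sin(ph);h=.013+n
    return np.array([.060-r*c+h*s-.0078,.056+r*s+h*c-.0078])
p0=fx(env.sense())[[0,2]] if 0 else None
from plant import env
p0=fx(env.sense())[[0,2]]
for ph,r,n in[(0,.129,-.012),(.2,.130,-.009),(.4,.131,-.005),(.6,.132,-.001),(.8,.133,.001),(1.0,.134,.001),(1.2,.135,.001),(1.3,.136,.001),(1.4,.136,.002),(1.5,.136,.003),(1.6,.136,.003),(1.7,.136,.003)]:
    q=tcp(ph,r,n);w=q-p0;print(ph,np.round(q,3),"tool x,z",np.round([(w[0]+w[1])*.7071,(w[0]-w[1])*.7071],3))
E
```

```text
4.5333 fx [-0.0769  0.0004  0.0448] F [-0.3 -0.1  0.2] gap 0.0001 j [-0.23  0.52  0.24  1.9  -1.05  1.13  0.74]
0 [-0.077  0.049] tool x,z [ 0.005 -0.002]
0.2 [-0.074  0.078] tool x,z [ 0.027 -0.021]
0.4 [-0.065  0.107] tool x,z [ 0.054 -0.035]
0.6 [-0.05   0.133] tool x,z [ 0.083 -0.043]
0.8 [-0.03   0.153] tool x,z [ 0.112 -0.043]
1.0 [-0.008  0.169] tool x,z [ 0.138 -0.038]
1.2 [0.016 0.179] tool x,z [ 0.163 -0.028]
1.3 [0.029 0.183] tool x,z [ 0.175 -0.022]
1.4 [0.044 0.185] tool x,z [ 0.186 -0.013]
1.5 [0.059 0.185] tool x,z [ 0.197 -0.003]
1.6 [0.072 0.184] tool x,z [0.206 0.008]
1.7 [0.086 0.181] tool x,z [0.213 0.019]
```

View pics/p4.png

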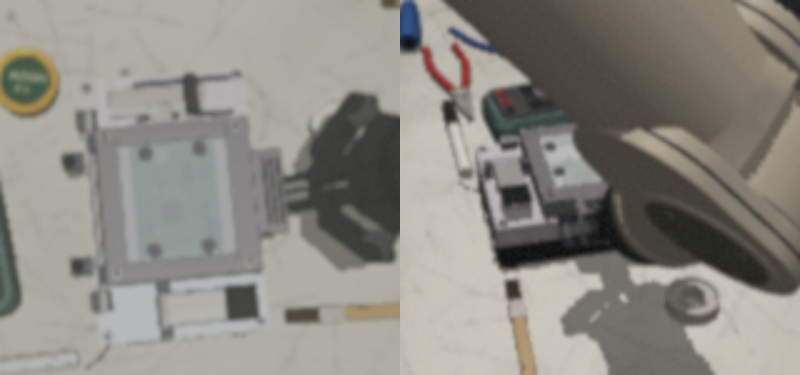

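The fingertip is under the middle of the lip (crop 275,190). Next: lift along the arc.

Request:
servo_tool:
  plan:
    - [-1,0.005,0,-0.002,0,0,0]
    - [-1,0.016,0,-0.012,0,0,0]
    - [-1,0.027,0,-0.021,0,0,0]
    - [-1,0.04,0,-0.028,0,0,0]
    - [-1,0.054,0,-0.035,0,0,0]
    - [-1,0.068,0,-0.039,0,0,0]
    - [-1,0.083,0,-0.043,0,0,0]
    - [-1,0.083,0,-0.043,0,0,0]

```text
time_s: 5.3
tcp_pos: [0.5281, 0.2409, 0.1343]
orientation: [-1.676, -1.822, -0.686]
contact_force: [1.5, -1.1, 0.1]
finger_gap: -0.0002
grip_force: 0.4
```

```bash
python3 st.py -.05 0 .133 45
python3 - <<'E'
from plant import get_image
from h import *
d=get_image("top")
a=cv2.resize(d["img"][130:280,250:410],None,fx=2.5,fy=2.5)
cv2.imwrite("pics/p5.png",a[:,:,::-1])
E
```

```text
5.3 fx [-0.0483 -0.0002  0.1343] F [ 1.5 -1.1  0.1] gap -0.0002 j [-0.3   0.37  0.25  1.87 -0.98  1.18  0.55]
shift [-0.0021 -0.0002 -0.0003] turn [-0.0024  0.0009  0.0002]
```

View pics/p5.png

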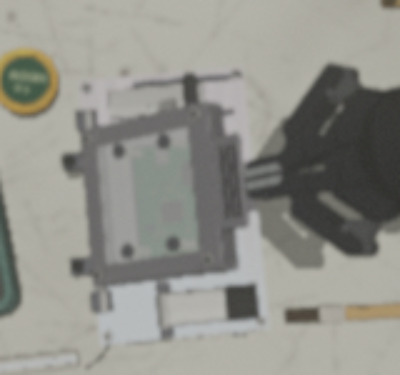

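The lid is raised to about 0.6 rad and rides on the fingertip (crop 245,175). Continuing the arc over the top.

Request:
servo_tool:
  plan:
    - [-1,0.014,0,-0.001,0,0,0]
    - [-1,0.029,0,0,0,0,0]
    - [-1,0.042,0,0.002,0,0,0]
    - [-1,0.055,0,0.005,0,0,0]
    - [-1,0.068,0,0.01,0,0,0]
    - [-1,0.08,0,0.015,0,0,0]
    - [-1,0.092,0,0.021,0,0,0]
    - [-1,0.098,0,0.026,0,0,0]

```text
time_s: 6.02
tcp_pos: [0.5198, 0.3291, 0.1821]
orientation: [-1.676, -1.82, -0.682]
contact_force: [0.2, 0.4, 0.1]
finger_gap: -0.0001
grip_force: 0.0
```

```bash
python3 st.py .044 0 .185 45 .072 0 .184 45 .086 0 .181 45
```

```text
6.0167 fx [0.0403 0.001  0.1821] F [0.2 0.4 0.1] gap -0.0001 j [-0.42  0.3   0.21  1.84 -0.97  1.12  0.35]
shift [0.0047 0.001  0.0005] turn [-0.0032  0.0011 -0.0006]
shift [0.0238 0.0012 0.0209] turn [-0.0032  0.0011 -0.0006]
shift [0.0317 0.0013 0.0329] turn [-0.0032  0.0011 -0.0006]
```

Request:
servo_tool:
  plan:
    - [-1,0.005,0,0.001,0,0,0]
    - [-1,0.014,0,0.011,0,0,0]
    - [-1,0.024,0,0.021,0,0,0]
    - [-1,0.032,0,0.033,0,0,0]
    - [-1,0.032,0,0.033,0,0,0]
    - [-1,0.02,0,0,0,0,0]
    - [-1,0.0,0,-0.04,0,0,0]
    - [-1,-0.02,0,-0.08,0,0,0]

```text
time_s: 6.68
tcp_pos: [0.525, 0.263, 0.2225]
orientation: [-1.675, -1.821, -0.68]
contact_force: [1.8, -0.1, 0.7]
finger_gap: -0.0002
grip_force: 0.0
```

```bash
python3 st.py -.045 .078 .13 0
python3 - <<'E'
from plant import get_image
from h import *
d=get_image("top");e=get_image("side")
a=cv2.resize(d["img"][130:280,230:390],None,fx=2.5,fy=2.5);b=cv2.resize(e["img"][110:260,240:400],None,fx=2.5,fy=2.5)
cv2.imwrite("pics/p6.png",np.hstack([a,b])[:,:,::-1])
E
```

```text
6.6833 fx [-0.026   0.0011  0.2225] F [ 1.8 -0.1  0.7] gap -0.0002 j [-0.35  0.25  0.26  1.81 -0.91  1.26  0.36]
shift [-0.0787 -0.0761  0.0532] turn [-0.0038 -0.2488  0.0012]
```

View pics/p6.png

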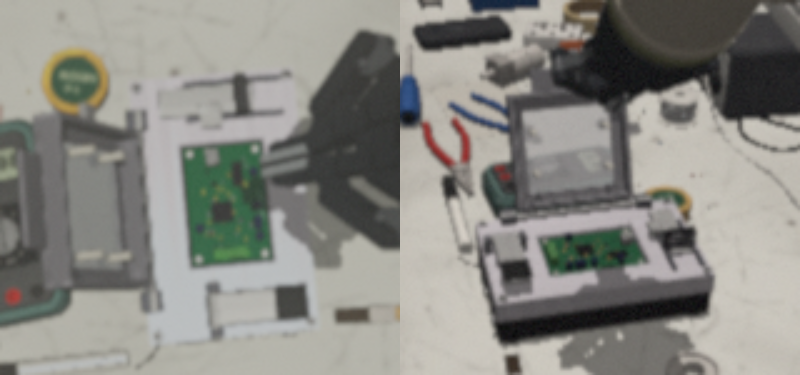

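The lid lies fully open to the left (crop 95,200), the board is undisturbed and the pad is at (292,302). Next I'll move above the pad with the tool upright.

Request:
servo_tool:
  plan:
    - [-1,-0.02,-0.02,0.01,0,-0.04,0]
    - [-1,-0.035,-0.04,0.02,0,-0.08,0]
    - [-1,-0.05,-0.06,0.03,0,-0.12,0]
    - [-1,-0.065,-0.076,0.039,0,-0.16,0]
    - [-1,-0.065,-0.076,0.039,0,-0.2,0]
    - [-1,-0.065,-0.076,0.039,0,-0.249,0]
    - [-1,-0.065,-0.076,0.039,0,-0.249,0]
    - [-1,-0.065,-0.076,0.039,0,-0.249,0]

```text
time_s: 7.45
tcp_pos: [0.4499, 0.2414, 0.1494]
orientation: [-2.115, -2.317, 0.012]
contact_force: [0.2, 0.8, -0.1]
finger_gap: -0.0004
grip_force: 0.0
```

```bash
python3 st.py -.043 .079 .08 0 -.043 .079 .064 0
```

```text
7.45 fx [-0.0416  0.0776  0.1494] F [ 0.2  0.8 -0.1] gap -0.0004 j [-0.74  0.15  0.17  1.87 -0.03  1.14 -0.46]
shift [-0.0013 -0.0008  0.0694] turn [-0.0028  0.0006  0.0036]
shift [-0.0013 -0.0006  0.0854] turn [-0.0028  0.0006  0.0036]
```

Request:
servo_tool:
  plan:
    - [-1,-0.001,-0.001,0.035,0,0,0]
    - [-1,-0.001,-0.001,0.065,0,0,0]
    - [-1,-0.001,-0.001,0.072,0,0,0]
    - [-1,-0.001,-0.001,0.076,0,0,0]
    - [-1,-0.001,-0.001,0.08,0,0,0]
    - [-1,-0.001,-0.001,0.084,0,0,0]
    - [-1,-0.001,-0.001,0.087,0,0,0]
    - [-1,-0.001,-0.001,0.087,0,0,0]

```text
time_s: 8.12
tcp_pos: [0.4503, 0.2363, 0.0643]
orientation: [-2.123, -2.308, 0.009]
contact_force: [-4.1, -4.9, 6.0]
finger_gap: -0.0002
grip_force: 3.0
```

```bash
python3 st.py
```

```text
8.1167 fx [-0.0466  0.0777  0.0643] F [-4.1 -4.9  6. ] gap -0.0002 j [-0.72  0.25  0.17  1.95 -0.05  0.95 -0.44]
```

Request:
servo_tool:
  plan:
    - [-1,0.002,0,0.002,0,0,0]
    - [-1,0.002,0,0.003,0,0,0]
    - [-1,0.002,0,0.003,0,0,0]
    - [-1,0.002,0,0.003,0,0,0]

```text
time_s: 8.45
tcp_pos: [0.4506, 0.2366, 0.0631]
orientation: [-2.125, -2.307, 0.011]
contact_force: [-11.1, -16.2, 30.3]
finger_gap: -0.0002
grip_force: 16.5
```

```bash
python3 st.py
```

```text
8.45 fx [-0.0464  0.0773  0.0631] F [-11.1 -16.2  30.3] gap -0.0002 j [-0.72  0.25  0.17  1.95 -0.05  0.95 -0.44]
```

At the stop, with 30 N on the pad. Withdrawing straight up.

Request:
servo_tool:
  plan:
    - [-1,0,0,-0.01,0,0,0]
    - [-1,0,0,-0.03,0,0,0]
    - [-1,0,0,-0.06,0,0,0]
    - [-1,-0.03,-0.03,-0.1,0,0,0]
    - [-1,-0.07,-0.06,-0.14,0,0,0]
    - [-1,-0.11,-0.06,-0.16,0,0,0]
    - [-1,-0.13,-0.06,-0.16,0,0,0]
    - [-1,-0.13,-0.06,-0.16,0,0,0]

```text
time_s: 9.12
tcp_pos: [0.4031, 0.1003, 0.2246]
orientation: [-2.128, -2.306, 0.0]
contact_force: [0.7, -0.4, -0.1]
finger_gap: -0.0002
grip_force: 0.0
```

```bash
python3 st.py
python3 - <<'E'
from plant import get_image
from h import *
d=get_image("top");e=get_image("side")
for D in(d,e):
    P=pts(D);I=D["img"].astype(int);m=(I[...,1]>I[...,0]+25)&(I[...,1]>I[...,2]+15)&(np.hypot(P[...,0]-.524,P[...,1]-.289)<.07);q=P[m]
    r=q-O;print("board",m.sum(),np.median(r@X),np.median(r@Y),np.median(q[:,2]))
    p=F(-.044,.078,0);k=(np.hypot(P[...,0]-p[0],P[...,1]-p[1])<.008)&(P[...,2]>.03);print("pad z",np.median(P[...,2][k]))
a=cv2.resize(d["img"][130:280,230:390],None,fx=2.5,fy=2.5);b=cv2.resize(e["img"][110:260,240:400],None,fx=2.5,fy=2.5)
cv2.imwrite("pics/p7.png",np.hstack([a,b])[:,:,::-1])
E
```

```text
9.1167 fx [-0.1784  0.1356  0.2246] F [ 0.7 -0.4 -0.1] gap -0.0002 j [-0.64 -0.15  0.26  1.99  0.04  1.3  -0.31]
board 1044 0.00028965752876462504 0.00090143009958394 0.05558277156453684
pad z 0.06441727402884326
board 295 -0.003316421462308729 -0.0034863644550338258 0.05331921939800166
pad z 0.06190612643338772
```

View pics/p7.png

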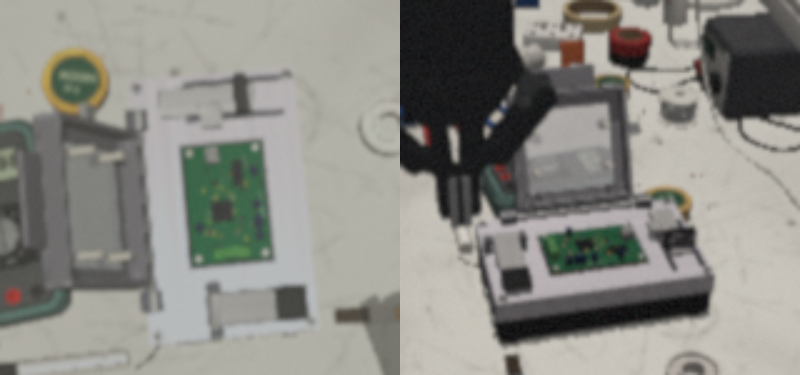

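The pad is now 64 mm high (fully down), the lid is open, the board is centred and the catch is back. Handing in.

```bash
python3 -c "
from plant import env
print(env.hand_in())"
```

```text
the job is handed in; nothing more can be done
None
```

I handed the job in, with no verdict returned: the catch is back about 19.5 mm, the lid rests open on its left, and the ejector pad is fully down at 64 mm. The board is centred in its nest to within about 4 mm by camera; its rise was not measured separately. The arm is withdrawn.

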